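# Counterweight the bent-rod lamp and light the specimen

## Task

Get the specimen ready for viewing: hang every slotted weight that lies on the bench on the counterweight hanger, each slid on by its slot and lying flat round the stem, with the slots staggered so that no two of them point the same way (keep them at least 60 degrees apart), and set the small white-lidded specimen box upright in the middle of the stage's round insert at any time. Only once the weights are all on, slide the lamp carriage along the bent rod, turning it with the bend, until it hangs against the stop collar at the free end, and only then throw the lamp switch fully over to on. Leave the other things on the bench where they are.

Things in the scene. Friction and masses are not known exactly. Their poses are not given: they have to be found in the camera images.
- boom: Bent-rod lamp boom, fixed. Origin on the bench at the foot of its post, z up. A level steel rod, 12 mm diameter, axis 150 mm above the bench, starts at the post top and runs 85 mm straight along the boom's +x, then bends to the left (towards +y) through 75 degrees on a centre-line radius of 100 mm (arc centre at x 85, y 100 mm), then runs 60 mm straight to its free end. The last 8 mm carry a stop collar 28 mm in diameter.
- rod_seat (a point): Where the centre of the carriage's bore lies when the carriage hangs hard against the stop collar: at the far end of the rod (boom x 192, y 113, z 147.5 mm). Fixed to the boom, axes as the boom's.
- carriage_bore (a point): Centre of the bore of the loose lamp carriage, an aluminium block (24 mm long along the rod, 28 mm wide, 28 mm high) that hangs on the rod by its 17 mm square bore, 2.5 mm below the rod's axis when it hangs free, with a black lamp below that keeps it upright (its lowest point is about 70 mm under the bore). x lies along the bore, towards the stop collar; z up. 0.22 kg nominal. It starts on the first straight near the post and cannot leave the rod.
- carriage_grip (a point): Grip point on the carriage's upright tab, 36 mm above the bore's centre. The tab is 10 mm thick across the rod (carriage y), 24 mm along it and rises from 14 to 54 mm above the bore's centre.
- hanger_stem (a point): Counterweight hanger, fixed. This point is on the stem's axis at the top of the small round platform (34 mm diameter, 35 mm above the bench) on which the weights lie. The stem is 6 mm thick and rises 50 mm above the platform to a knob 16 mm in diameter and 6 mm high, so that weights go on from the side only. The foot is a disc 56 mm in diameter, 6 mm high.
- lamp_switch (a joint): Lamp switch lever: 0 rad off (leaning to its base's -x), 1.0 rad fully on (leaning to its base's +x). It stays where it is left; light friction (about 1 N at the tip).
- lamp_switch_tip (a point): Centre of the 26 mm ball at the lever's end, 80 mm from its hinge; it stands 92 mm above the bench at either end of its travel, 102 mm upright, and travels 77 mm.
- lamp_switch_base: Fixed block under the lever, 70 x 50 x 25 mm, origin under its centre; the hinge lies above it, 22 mm above the bench, along its y axis.
- stage_top (a point): Centre of the specimen stage's top face: a fixed white plate 160 x 160 mm, 6 mm high, with a round white insert of 80 mm diameter in its middle.
- specimen_box_c (a point): Centre of the small closed cardboard specimen box with a white lid, 56 (x) x 40 (y) x 26 mm (z up, 13 mm to its underside), loose, 50 g.
- disc1_c (a point): Centre (half-way up) of a slotted steel weight: disc 50 mm in diameter, 10 mm thick, about 120 g, both faces alike, with a slot 11 mm wide that runs from 5.5 mm behind the centre out through the rim in the direction of its x axis and flares to 18 mm at the mouth. Lies flat on the bench at the start. May be absent.
- disc1_slot (a point): Mouth of the slot of disc1: on its rim, half-way up, 25 mm from the centre along its x axis.
- disc2_c (a point): Centre (half-way up) of a slotted steel weight: disc 50 mm in diameter, 10 mm thick, about 120 g, both faces alike, with a slot 11 mm wide that runs from 5.5 mm behind the centre out through the rim in the direction of its x axis and flares to 18 mm at the mouth. Lies flat on the bench at the start. May be absent.
- disc2_slot (a point): Mouth of the slot of disc2: on its rim, half-way up, 25 mm from the centre along its x axis.
- disc3_c (a point): Centre (half-way up) of a slotted steel weight: disc 50 mm in diameter, 10 mm thick, about 120 g, both faces alike, with a slot 11 mm wide that runs from 5.5 mm behind the centre out through the rim in the direction of its x axis and flares to 18 mm at the mouth. Lies flat on the bench at the start. May be absent.
- disc3_slot (a point): Mouth of the slot of disc3: on its rim, half-way up, 25 mm from the centre along its x axis.
- disc4_c (a point): Centre (half-way up) of a slotted steel weight: disc 50 mm in diameter, 10 mm thick, about 120 g, both faces alike, with a slot 11 mm wide that runs from 5.5 mm behind the centre out through the rim in the direction of its x axis and flares to 18 mm at the mouth. Lies flat on the bench at the start. May be absent.
- disc4_slot (a point): Mouth of the slot of disc4: on its rim, half-way up, 25 mm from the centre along its x axis.
- petri_dish: Bystander: closed glass dish 56 mm wide, 15 mm high, no slot; origin under its centre.
- dropper_bottle: Bystander: amber bottle, 34 mm wide, 75 mm high; origin under its centre.
- lab_brush: Bystander: brush 150 mm long lying on the bench.
- pin_jar: Bystander: jar 48 mm wide, 55 mm high; origin under its centre.
- pill_box: Bystander: flat plain brown box 70 x 50 x 22 mm, without a white lid; origin under its centre.
- mouse: Bystander: computer mouse, 100 x 58 x 33 mm; origin under its centre.
Not all that is in view belongs to the job. What is shaped like the lamp_switch_base but blue or pink is not meant.

How it is judged:
By the outcome, as a careful person would: the job done as asked, in the order asked, and still so for the second after the job is handed in, with the robot touching nothing.
Of disc1, disc2, disc3, disc4 only 2 to 4 are there at a start; the rules pass over those that are not, and their reading is None.
At some moment in a run one of specimen_box may be knocked a few centimetres aside while the robot is not near it.
Once in a run the grip may slacken for a moment while it holds something.
It also fails if it takes over 210 s, if anything falls off the work surface, if the arm or the gripper's body presses on something with over 40 N, if the wrist force passes 120 N, or if a joint passes its speed limit or range.

## Robot

A 6-joint arm with a two-finger parallel gripper is mounted at the origin on the work surface. World frame = base frame: x ahead of the robot, y to its left, z up, the work surface at z = 0. Lengths are in m, angles in rad, forces in N, time in s.
With the tool pointing down it reaches from about 0.275 to 0.875 m from the base axis. Payload 12.5 kg.
Tool frame: the origin (TCP) lies at the very end of the fingers, on their centre line; the grasp point (between the pads) lies 19 mm behind it; z points along the fingers, y is the line along which they close (so a half turn about z gives the same grasp; the last joint's range is limited). The gripper opens to 85 mm and grips with 20 to 120 N. Pads are 22 mm wide; open, the fingers measure 114 mm over their backs; the gripper's body (76 mm by 85 mm) begins 54 mm behind the grasp point. The pads swing forward as they close: fully open they stand 13 mm farther back than shut.
Start: joints at [-1.383, 0.351, 1.652, -0, 1.139, -0.085], TCP at [0.148, -0.53, 0.231] pointing down, gripper open.
Joint ranges: [-2.75, 2.75], [-0.79, 2.1], [0.01, 2.65], [-1.57, 4.71], [0.07, 3.14], [-2.87, 2.87]. Speed limits (rad/s): [2.22, 2.22, 2.79, 3.14, 3.14, 3.14].

## Interface

Orientations are given as a 3x3 rotation matrix whose columns are the frame's x, y, z axes.
In Python, from bench import manip gives the robot as it stands. Calls block until the motion is done:
- manip.move_ptp(position, orientation): joint-space move of the TCP to a pose.
- manip.move_l(position, attitude=None, max_speed=0.15): straight line of the TCP; attitude=None keeps the orientation; max_speed is the mean speed in m/s.
- manip.move_j(angles): joint-space move.
- manip.set_gripper(opening, effort=None): opening from 0.0 (shut) to 1.0 (fully open); effort is the grip in N (None keeps the last); returns when the fingers have stopped.
- manip.dwell(seconds).
- manip.inverse_kinematics(position, orientation): joint angles nearest the present ones, or None.
- manip.grab_frame(name): name is "side" or "top" or "wrist"; returns (picture, depth): 400x640x3 uint8, red, green, blue; 400x640 float32, m along the optical axis (not along the pixel's ray), 0 where there is no reading.
- manip.get_calibration(name): a dict with "camera_matrix" (3x3 intrinsics, pixels), "R" (3x3) and "t" (3): a world point X has camera coordinates R X + t. Camera axes: x right, y down, z forward; pixel columns grow to the right and rows downward; lengths in m; the calibration is good to about 2 mm. A picture is of the moment at which its call begins: read the wrist's pose just before it. get_calibration takes no time and is no camera call; for the wrist camera it gives the pose at the moment of the call.
A pose or a line that the arm cannot do raises manip.Unreachable and nothing moves.
- manip.sign_off(): hands the job in; it is judged then, once.
Trained networks look in the newest picture that a camera, given by its name, has taken for a name from the list of things; names that differ only in an ending like _2 or _b are one class to them, and where a whole thing is asked for, a point or a joint stands for the part that bears it (a point fixed in the world has none). Each returns a list of dicts, best first, with "confidence" (0 to 1); they miss things now and then, are a little off and sometimes report something else, mostly with a low value. They report only what shows in the picture. A call takes as long as a camera call. They do not tell look-alikes from the thing itself.
- manip.look_for(camera, name): "at" ([x, y, z] in m, in world coordinates, good to about 4 mm: the middle of the surface that is visible of it).
Readings, each from a call of its own:
- manip.current_time(): time.
- manip.current_qpos(): joint angles.
- manip.current_joint_vel(): joint speeds.
- manip.current_joint_torque(): joint torques, N m.
- manip.current_ee_pos(): TCP position.
- manip.current_tcp_rot(): TCP orientation.
- manip.current_force(): force on the tool from outside, world axes, zero at the start.
- manip.current_ft_torque(): the same for the moment, N m.
- manip.current_grip_width(): opening from 0.0 (shut) to 1.0 (fully open).
- manip.current_grip_force(): force on a finger pad.
Only numpy, scipy, OpenCV 4.12 (cv2) and the standard library are available. Lean on these libraries where they do the work, as an engineer would, in place of code of your own. Each camera call takes 0.05 s, during which the arm holds its last target. There are 200 camera calls.

## Working session

There is one attempt and no reset: what is moved stays moved. The work goes in short steps, each a Python script; the robot and the scene stay as the last script left them, time stands still between calls to the robot, and variables do not carry over. Pictures are saved under pics/ and viewed, at most 14 in all, crops included, and the job is handed in when it is done.

```bash
ls; mkdir -p pics
python3 - <<'E'
from bench import manip
import cv2
for n in("top","side"):
    p,d=manip.grab_frame(n); cv2.imwrite(f"pics/{n}0.png",p[:,:,::-1]); c=manip.get_calibration(n); print(n,c)
    import numpy as np; np.save(f"{n}0d.npy",d)
for n in["boom","carriage_grip","hanger_stem","lamp_switch_tip","lamp_switch_base","stage_top","specimen_box_c","disc1_c","disc1_slot","petri_dish","pill_box","carriage_bore","rod_seat"]:
    for cam in("top","side"):
        try: print(n,cam,[(x["at"],round(x["confidence"],2)) for x in manip.look_for(cam,n)])
        except Exception as e: print(n,e)
print(manip.current_time())
E
```

```text
pics
top {'camera_matrix': array([[511.63664818,   0.        , 316.67318892],
       [  0.        , 511.63664818, 194.6133816 ],
       [  0.        ,   0.        ,   1.        ]]), 'R': array([[-0.01666052, -0.99985258, -0.00415365],
       [-0.99618708,  0.01695496, -0.0855794 ],
       [ 0.08563721,  0.00271202, -0.9963227 ]]), 't': array([0.01735367, 0.58456551, 1.34226004])}
side {'camera_matrix': array([[489.40625819,   0.        , 323.64622234],
       [  0.        , 489.40625819, 193.1771321 ],
       [  0.        ,   0.        ,   1.        ]]), 'R': array([[ 0.97346563, -0.22839084,  0.01422275],
       [-0.13455767, -0.62157954, -0.77170792],
       [ 0.18509159,  0.74931736, -0.63581805]]), 't': array([-0.55499282,  0.18564519,  1.36174733])}
boom top [([0.6543, -0.0062, 0.012], 0.68), ([0.4319, -0.0506, 0.0102], 0.18)]
boom side [([0.6536, -0.0198, 0.0121], 0.82)]
carriage_grip top [([0.4315, -0.0507, 0.0076], 0.64), ([0.6571, 0.0288, 0.1608], 0.49)]
carriage_grip side [([0.6518, 0.0219, 0.1572], 0.63), ([0.6593, -0.0199, 0.0079], 0.57)]
hanger_stem top [([0.553, -0.1975
[... 1090 characters left out ...]
 [([0.6595, -0.2844, 0.0108], 0.55)]
disc1_slot side [([0.4328, -0.0526, 0.0088], 0.63), ([0.6531, -0.2869, 0.0093], 0.47)]
petri_dish top [([0.4128, -0.3107, 0.0103], 0.89), ([0.7062, 0.2612, 0.0554], 0.47)]
petri_dish side [([0.4137, -0.3168, 0.0139], 0.8), ([0.6527, -0.0187, 0.0142], 0.69)]
pill_box top [([0.7022, 0.4203, 0.0209], 0.82)]
pill_box side [([0.6929, 0.4101, 0.0204], 0.63)]
carriage_bore top [([0.655, 0.0258, 0.159], 0.53)]
carriage_bore side [([0.655, 0.018, 0.1535], 0.55), ([0.6574, -0.0189, 0.0103], 0.5)]
rod_seat top [([0.6537, -0.0125, 0.0139], 0.92), ([0.5585, 0.3618, 0.0253], 0.69), ([0.7402, -0.1106, 0.0508], 0.17)]
rod_seat side [([0.6614, -0.0201, 0.0078], 0.65)]
1.4
```

View pics/top0.png

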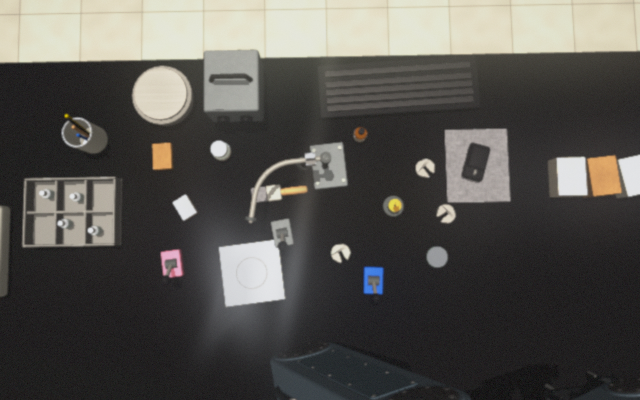

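View pics/side0.png

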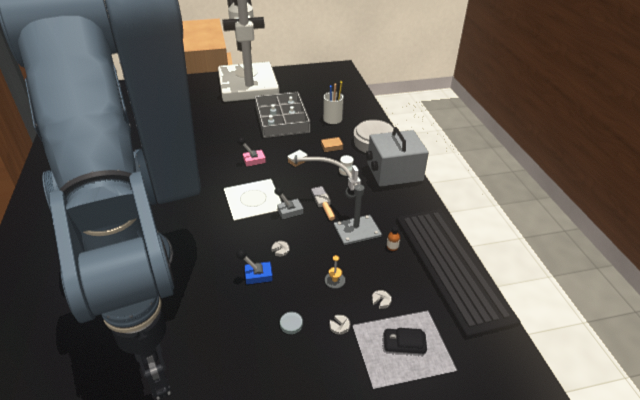

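The top picture shows three discs at (425,168), (446,213) and (341,253). The hanger is at (394,205), the grey switch at (282,233), the stage at (251,273) and the white-lidded box at (184,207). The boom runs from its post at (326,160) to its free end at (251,218). I'll move in with the wrist camera.

```bash
cat > h.py <<'E'
from bench import manip as m
import numpy as np, cv2
def R(yaw):  # tool down, closing axis y at yaw
    y=np.array([np.cos(yaw),np.sin(yaw),0]); z=np.array([0,0,-1.]); return np.column_stack([np.cross(y,z),y,z])
def cloud(cam,d=None,calib=None):
    c=calib or m.get_calibration(cam); p,dd=m.grab_frame(cam); 
    K=c["camera_matrix"]; v,u=np.mgrid[:400,:640]
    X=np.stack([(u-K[0,2])/K[0,0]*dd,(v-K[1,2])/K[1,1]*dd,dd],-1)
    return p,dd,(X-c["t"])@c["R"]
def pix(c,X): 
    q=c["camera_matrix"]@(c["R"]@np.array(X)+c["t"]); return q[:2]/q[2]
def w2(c,uv,z):  # pixel -> world at height z
    r=c["R"].T@np.linalg.solve(c["camera_matrix"],[uv[0],uv[1],1]); o=-c["R"].T@c["t"]; return o+r*(z-o[2])/r[2]
E
python3 - <<'E'
from h import *
m.move_ptp([0.52,-0.20,0.33],R(np.pi/2))
c=m.get_calibration("wrist"); print(c, -c["R"].T@c["t"], m.current_qpos(), m.current_time())
p,d,W=cloud("wrist"); np.savez("w1.npz",p=p,W=W); cv2.imwrite("pics/w1.png",p[:,:,::-1])
for n in["disc1_c","hanger_stem"]: print(n,[(x["at"],round(x["confidence"],2)) for x in m.look_for("wrist",n)])
E
```

```text
{'camera_matrix': array([[341.91623632,   0.        , 323.91663372],
       [  0.        , 341.91623632, 197.09166427],
       [  0.        ,   0.        ,   1.        ]]), 'R': array([[ 2.25978178e-03,  9.99997445e-01,  5.39857185e-05],
       [ 9.54372112e-01, -2.17279905e-03,  2.98612041e-01],
       [ 2.98611395e-01, -6.23275585e-04, -9.54374584e-01]]), 't': array([ 0.20080975, -0.56448626,  0.31746508])} [ 0.44347747 -0.20183789  0.47153216] [-4.51728801e-01  2.82426809e-01  1.50054642e+00 -9.88448771e-05
  1.35890838e+00 -2.02081217e+00] 3.2417
disc1_c [([0.6596, -0.2872, 0.0092], 0.62), ([0.473, 0.0881, 0.023], 0.43)]
hanger_stem [([0.547, -0.2019, 0.0037], 0.79), ([0.6536, -0.4139, 0.0319], 0.69), ([0.4705, 0.0908, 0.0225], 0.6), ([0.3947, 0.149, 0.0067], 0.45)]
```

View pics/w1.png

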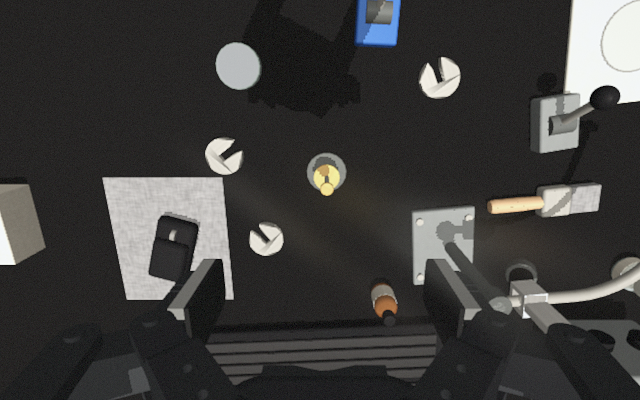

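The wrist view shows discs at (224,156), (266,239) and (440,78), the hanger at (326,175), and the carriage on the rod near (528,297). Next I fit the discs and the hanger.

```bash
cat >> h.py <<'E'
def tmpl(s=0.0005,n=160):
    """disc mask as fn of grid offset, slot along +x"""
    g=(np.arange(n)-n/2+.5)*s; X,Y=np.meshgrid(g,g,indexing="xy"); return X,Y
def discmask(X,Y,cx,cy,a):
    x=(X-cx)*np.cos(a)+(Y-cy)*np.sin(a); y=-(X-cx)*np.sin(a)+(Y-cy)*np.cos(a)
    hw=np.where(x>17,0.0055+(x-0.017)/0.008*0.0035,0.0055)
    hw=np.where(x>0.017,0.0055+(x-0.017)/0.008*0.0035,0.0055)
    slot=(np.abs(y)<hw)&(x>0)|(x*x+y*y<0.0055**2)
    return ((x*x+y*y<0.025**2)&~slot).astype(np.float32)
def fitdisc(p,c,ctr,z=0.010):
    X,Y=tmpl(); gx,gy=X+ctr[0],Y+ctr[1]
    P=np.stack([gx,gy,np.full_like(gx,z)],-1)@c["R"].T+c["t"]; q=P@c["camera_matrix"].T
    mp=(q[...,:2]/q[...,2:]).astype(np.float32)
    I=cv2.remap(p,mp[...,0],mp[...,1],cv2.INTER_LINEAR).min(-1).astype(np.float32)
    I=cv2.GaussianBlur(I,(0,0),1.5); T=np.clip(I,0,190); best=None
    def sc(v):
        M=cv2.GaussianBlur(discmask(X,Y,*v),(0,0),1.5); return np.corrcoef(M.ravel(),T.ravel())[0,1]
    g=np.clip(T-60,0,None); x0=(X*g).sum()/g.sum(); y0=(Y*g).sum()/g.sum()
    best=max(((sc((x0,y0,a)),x0,y0,a) for a in np.arange(0,2*np.pi,np.pi/18)))
    from scipy.optimize import minimize
    r=minimize(lambda v:-sc((v[0]/1e3,v[1]/1e3,v[2]/10)),[best[1]*1e3,best[2]*1e3,best[3]*10],method="Nelder-Mead",options=dict(initial_simplex=np.array([best[1]*1e3,best[2]*1e3,best[3]*10])+np.array([[0,0,0],[3,0,0],[0,3,0],[0,0,3]]),xatol=.05,fatol=1e-5))
    v=r.x
    return ctr[0]+v[0]/1e3,ctr[1]+v[1]/1e3,v[2]/10,-r.fun,I
E
python3 - <<'E'
from h import *
z=np.load("w1.npz"); p=z["p"];W=z["W"]
c=m.get_calibration("wrist"); ims=[]
for uv in[(224,156),(266,239),(440,78)]:
    x,y,a,s,I=fitdisc(p,c,w2(c,uv,0.01)); print(x,y,np.degrees(a),s); 
    b=cv2.cvtColor(np.clip(I,0,255).astype(np.uint8),cv2.COLOR_GRAY2BGR)
    X,Y=tmpl(); ct=w2(c,uv,.01); M=discmask(X,Y,x-ct[0],y-ct[1],a).astype(np.uint8)
    cs,_=cv2.findContours(M,cv2.RETR_LIST,cv2.CHAIN_APPROX_NONE); cv2.drawContours(b,cs,-1,(0,0,255),1); ims.append(b)
cv2.imwrite("pics/fit1.png",cv2.resize(np.hstack(ims),None,fx=1.6,fy=1.6))
def st(lo,hi,cx,cy,r):
    k=(W[...,2]>lo)&(W[...,2]<hi)&(np.hypot(W[...,0]-cx,W[...,1]-cy)<r); q=W[k]; print(lo,len(q),q.mean(0).round(4),q.min(0).round(4),q.max(0).round(4))
st(.08,.1,.55,-.2,.04);st(.03,.04,.55,-.2,.04);st(.003,.012,.55,-.2,.05)
st(.17,.22,.65,.02,.1)
k=(W[...,2]>.14)&(W[...,2]<.3)&(W[...,0]>.4)&(W[...,1]>-.1)&(W[...,1]<.3)
print(W[k].shape)
E
```

```text
0.5290709782393815 -0.33908886212115685 125.1486489936109 0.8507170921835109
0.6532903938576242 -0.28800409336509686 218.65467701191247 0.9667583810184094
0.4292227999445488 -0.05414039153151506 202.73029252954797 0.9814378710444184
0.08 141 [ 0.5527 -0.1995  0.09  ] [ 0.5456 -0.2066  0.0864] [ 0.5604 -0.1926  0.0921]
0.03 415 [ 0.5504 -0.1997  0.0342] [ 0.5365 -0.2165  0.0305] [ 0.5674 -0.1835  0.0376]
0.003 644 [ 0.546  -0.1996  0.0051] [ 0.526  -0.2272  0.003 ] [ 0.5792 -0.1725  0.0082]
0.17 576 [0.6585 0.0169 0.1839] [0.655  0.0073 0.17  ] [0.6679 0.0331 0.1996]
(3215, 3)
```

View pics/fit1.png

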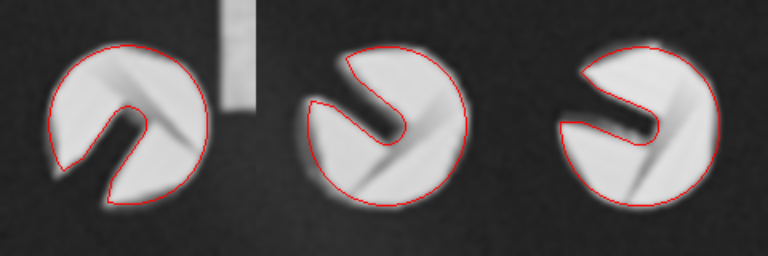

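Fits are good: A is (.529,-.339) at 125°, B (.653,-.288) at 219°, C (.429,-.054) at 203°, and the stem is (.553,-.1995). Now I plan yaws and grasp A, finding the bench height by feel.

```bash
cat >> h.py <<'E'
ST=np.array([.5530,-.1996])
def back(w): return .076*(1-np.cos(np.arcsin(w/2/.076)))
def say(t=""): print(t,"t",round(m.current_time(),1),"w",round(m.current_grip_width()*85,1),"F",m.current_force().round(1) if hasattr(m.current_force(),'round') else m.current_force())
E
python3 - <<'E'
from h import *
D=dict(A=(.5291,-.3391,125,95),B=(.6533,-.2880,219,280),C=(.4292,-.0541,203,185))
for k,(x,y,a,f) in D.items():
    for o in(-90,90):
        q1=m.inverse_kinematics([x,y,.0],R(np.radians(a+o))); s=np.radians(f); s=np.array([np.cos(s),np.sin(s)])
        q2=m.inverse_kinematics([*(ST-.07*s),.06],R(np.radians(f+o))); q3=m.inverse_kinematics([*ST,.04],R(np.radians(f+o)))
        print(k,o,*[None if q is None else np.round(q,2)[[0,5]] for q in(q1,q2,q3)])
x,y,a,f=D["A"]
m.set_gripper(.72,40)
E
```

```text
A -90 [-0.64 -1.25] [-0.52 -0.61] [-0.43 -0.51]
A 90 [-0.64  1.89] [-0.52  2.53] [-0.43  2.63]
B -90 [-0.48 -2.73] [-0.32  2.65] [-0.43  2.54]
B 90 [-0.48  0.41] [-0.32 -0.5 ] [-0.43 -0.6 ]
C -90 [-0.23 -2.21] [-0.37 -2.03] [-0.43 -2.08]
C 90 [-0.23  0.94] [-0.37  1.11] [-0.43  1.06]
```

```bash
cat >> h.py <<'E'
def grasp(x,y,phi,zc=None,w=.72):
    """feel for bench then close; returns TCP z at grasp"""
    m.set_gripper(w,40); m.move_ptp([x,y,.06],R(phi)); m.move_l([x,y,.012]); 
    if zc is None:
        f0=np.array(m.current_force())[2]; z=.008
        while z>-.014:
            m.move_l([x,y,z],max_speed=.03); df=m.current_force()[2]-f0
            if abs(df)>2.5: break
            z-=.001
        print("contact z",z,"dF",df,m.current_ee_pos()); zc=z+.0005+back(w*.085)-back(.050)+.0025
    m.move_l([x,y,zc],max_speed=.05); m.set_gripper(0,40); say("closed"); return zc
E
python3 - <<'E'
from h import *
zc=grasp(.5291,-.3391,np.radians(35)); print("zc",zc)
m.move_l([.5291,-.3391,.12]); say("up")
E
```

```text
contact z -0.006 dF 6.843085967219281 [ 0.52919265 -0.33917042 -0.00536358]
closed t 9.9 w 47.9 F [-1.9  1.7  5.8]
zc -0.0007970536935132176
up t 10.9 w 47.6 F [-0.5  0.1 -1.9]
```

```bash
cat >> h.py <<'E'
def held(name,ctr,z):
    """fit the held disc; z of its top face"""
    c=m.get_calibration("wrist"); p,d=m.grab_frame("wrist"); x,y,a,s,I=fitdisc(p,c,ctr,z)
    X,Y=tmpl(); M=discmask(X,Y,x-ctr[0],y-ctr[1],a).astype(np.uint8); b=cv2.cvtColor(np.clip(I,0,255).astype(np.uint8),cv2.COLOR_GRAY2BGR)
    cs,_=cv2.findContours(M,cv2.RETR_LIST,cv2.CHAIN_APPROX_NONE); cv2.drawContours(b,cs,-1,(0,0,255),1)
    q=pix(c,[*ctr,z]).astype(int); cr=p[max(0,q[1]-80):q[1]+80,max(0,q[0]-120):q[0]+120,::-1]
    cv2.imwrite(name,np.hstack([cv2.resize(b,(400,400)),cv2.resize(cr,(400,400*cr.shape[0]//cr.shape[1]*1))[:400] if 0 else cv2.resize(cr,(400,400))])); return x,y,np.degrees(a),s
E
python3 - <<'E'
from h import *
s=np.radians(95);u=np.array([np.cos(s),np.sin(s)]); P=ST-.075*u
m.move_ptp([*P,.10],R(s-np.pi/2)); say()
print(P,held("pics/heldA.png",P,.111))
E
```

```text
t 11.5 w 47.9 F [-0.3 -0.2 -1.4]
[ 0.55953668 -0.2743146 ] (np.float64(0.5603206117259274), np.float64(-0.27621231937526763), np.float64(98.52155390687146), np.float64(0.6280887567836811))
```

View pics/heldA.png

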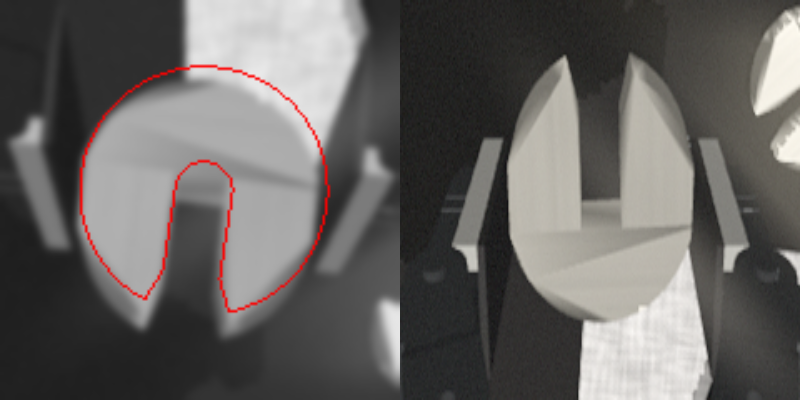

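```bash
cat >> h.py <<'E'
def slide(fdeg,phi,bottom,off=.0008,L=.075):
    """slide held disc onto stem; bottom = height of surface it is to lie on"""
    s=np.radians(fdeg);u=np.array([np.cos(s),np.sin(s)]); n=np.array([-u[1],u[0]]); z=bottom+.0025-off
    m.move_l([*(ST-L*u),z]); f0=np.array(m.current_force()); say("low")
    def df(): return np.array(m.current_force())-f0
    for k in np.arange(.040,.0101,-.006): 
        m.move_l([*(ST-k*u),z],max_speed=.08); d=df()
        if np.abs(d).max()>4: print("STOP at",k,"along",d[:2]@u,"lat",d[:2]@n,d[2]); return False
    k=.008; e=0
    while k>-.005:
        m.move_l([*(ST-k*u),z],max_speed=.05); d=df()
        if abs(d[:2]@u)>2.5: break
        k-=.001
    print("end k",k,"along",d[:2]@u,"lat",d[:2]@n,d[2]); k+=.0025
    m.move_l([*(ST-k*u),z],max_speed=.05); print("lat after",df()[:2]@n)
    m.move_l([*(ST-k*u),z-.002],max_speed=.03); say("down"); return k
E
python3 - <<'E'
from h import *
print(slide(95,np.radians(5),.035))
E
```

```text
low t 12.2 w 47.9 F [-0.2  0.2 -0.7]
end k -0.005 along -2.1040375626846424 lat 0.3605096969665167 -1.3110438218049454
lat after 0.6219806444782164
down t 17.6 w 47.8 F [-0.7  0.9 -0.6]
-0.0025
```

Run:
```python
from h import *
m.set_gripper(.85,40); say("open"); p=m.current_ee_pos()
m.move_l([p[0],p[1],.20],max_speed=.2)
m.move_ptp([.50,-.20,.30],R(np.pi/2)); m.dwell(.1)
pc,d,W=cloud("wrist"); c=m.get_calibration("wrist"); np.savez("w2.npz",p=pc,W=W)
q=pix(c,[.553,-.2,.05]).astype(int); cv2.imwrite("pics/onA.png",cv2.resize(pc[q[1]-60:q[1]+60,q[0]-80:q[0]+80,::-1],(640,480)))
k=(np.hypot(W[...,0]-.553,W[...,1]+.1996)<.03)&(W[...,2]>.02)&(W[...,2]<.07); q=W[k]; print(len(q),np.percentile(q[:,2],[5,25,50,75,95]).round(4),q.min(0),q.max(0))
x,y,a,s,I=fitdisc(pc,c,[.553,-.2],.045); print(x,y,np.degrees(a),s)
print(m.look_for("wrist","disc1_c"))
say()
```

```text
open t 17.9 w 72.2 F [ 0.2  0.3 -0.4]
1092 [0.0345 0.0432 0.0441 0.0448 0.0457] [ 0.52788537 -0.22322049  0.03260069] [ 0.5779942  -0.17390141  0.06787513]
0.5521418950789463 -0.19815182165752177 93.26639164059475 0.9005398668150564
[{'at': [0.6608, -0.2866, 0.0085], 'confidence': 0.77}, {'at': [0.5441, -0.1995, 0.0446], 'confidence': 0.32}]
 t 20.5 w 72.3 F [0.1 0.4 0.4]
```

View pics/onA.png

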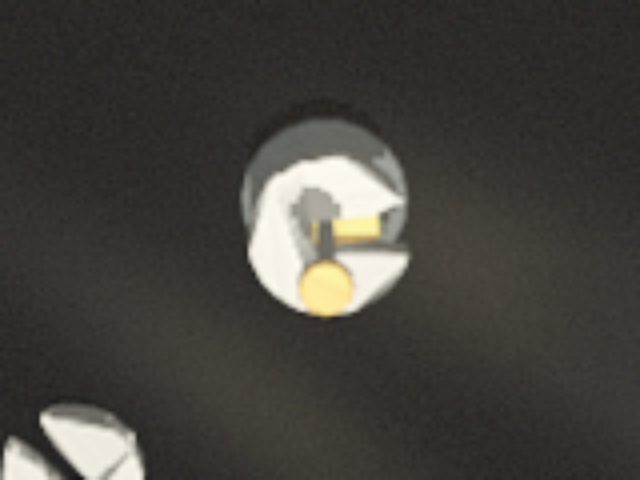

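Disc A lies flat round the stem with its slot to +y. Next is C.

```bash
cat >> h.py <<'E'
def cycle(x,y,a,f,bottom):
    zc=grasp(x,y,np.radians(a+90),-.0008); m.move_l([x,y,.15],max_speed=.2); say("up")
    if not 45<m.current_grip_width()*85<53: return False
    s=np.radians(f);u=np.array([np.cos(s),np.sin(s)]); m.move_ptp([*(ST-.075*u),.15],R(np.radians(f+90))); say("there")
    if not 45<m.current_grip_width()*85<53: return False
    return slide(f,0,bottom)
def letgo():
    m.set_gripper(.85,40); p=m.current_ee_pos(); m.move_l([p[0],p[1],.20],max_speed=.2)
E
python3 - <<'E'
from h import *
print(cycle(.4292,-.0541,203,185,.045))
E
```

```text
closed t 24.4 w 47.5 F [-2.3 -0.3  7.8]
up t 25.3 w 47.7 F [-0.7  0.2 -1.7]
there t 26.3 w 47.7 F [-0.6  0.3 -1.8]
low t 27.1 w 47.3 F [-0.4 -0.  -0.7]
end k -0.004 along -6.704164403263994 lat -0.08773070637917248 -4.031934934795292
lat after 0.7377326539834881
down t 32.5 w 47.4 F [-0.4  0.5  1.9]
-0.0015
```

Run:
```python
from h import *
letgo(); say()
r=cycle(.6533,-.2880,219,280,.055); print(r)
```

```text
t 33.8 w 72.2 F [-0.1  0.3 -0.3]
closed t 36.0 w 47.5 F [-1.1  0.2  4.5]
up t 36.9 w 48.0 F [ 0.   0.4 -2.4]
there t 37.8 w 47.3 F [ 1.   0.5 -0.6]
low t 38.6 w 47.5 F [ 0.  -0.8 -0.3]
end k -0.002 along -3.500168167162716 lat 0.7214049787453595 -1.2993739625070009
lat after 0.788443960961399
down t 43.5 w 47.9 F [ 0.8 -0.3  0.6]
0.0005
```

Release, check the stack, then look at the boom and carriage area on the way.

Run:
```python
from h import *
letgo(); say()
m.move_ptp([.47,-.20,.28],R(np.pi/2)); m.dwell(.1)
pc,d,W=cloud("wrist"); c=m.get_calibration("wrist")
q=pix(c,[.553,-.2,.05]).astype(int); a=cv2.resize(pc[q[1]-60:q[1]+60,q[0]-60:q[0]+60,::-1],(400,400))
k=(np.hypot(W[...,0]-.553,W[...,1]+.1996)<.03)&(W[...,2]>.02)&(W[...,2]<.08); Q=W[k]; print(len(Q),np.percentile(Q[:,2],[5,25,50,75,95]).round(4),Q.min(0),Q.max(0))
m.move_ptp([.52,.12,.36],R(np.pi/2)); m.dwell(.1)
pc,d,W=cloud("wrist"); np.savez("w3.npz",p=pc,W=W,**m.get_calibration("wrist")); cv2.imwrite("pics/stk.png",np.hstack([a,cv2.resize(pc[:,:,::-1],(400,250)) if 0 else a[:,:0]])); cv2.imwrite("pics/w3.png",pc[:,:,::-1])
for n in["specimen_box_c","stage_top","lamp_switch_tip","lamp_switch_base","carriage_grip"]: print(n,[(x["at"],round(x["confidence"],2)) for x in m.look_for("wrist",n)])
say()
```

```text
t 44.7 w 72.6 F [ 0.  -0.1 -0.3]
1586 [0.0429 0.0554 0.0637 0.0645 0.0653] [ 0.52793726 -0.22619389  0.03277922] [ 0.57870976 -0.17522875  0.07565987]
specimen_box_c [([0.5986, 0.3661, 0.0236], 0.72), ([0.5502, -0.19, 0.0055], 0.61), ([0.6959, 0.2484, 0.019], 0.2)]
stage_top [([0.3932, 0.1829, 0.0077], 0.6), ([0.5472, -0.1848, 0.0478], 0.28)]
lamp_switch_tip [([0.4538, 0.105, 0.1031], 0.72), ([0.3803, 0.3895, 0.0942], 0.59)]
lamp_switch_base [([0.3999, 0.386, 0.0237], 0.98), ([0.3632, -0.1319, 0.0268], 0.77), ([0.4814, 0.0984, 0.0231], 0.76), ([0.598, 0.3665, 0.021], 0.21)]
carriage_grip [([0.3906, 0.1809, 0.0089], 0.62), ([0.6518, 0.0356, 0.1261], 0.57), ([0.4535, 0.1005, 0.1018], 0.43)]
 t 47.8 w 72.6 F [-0.9  0.5 -0.8]
```

View pics/stk.png

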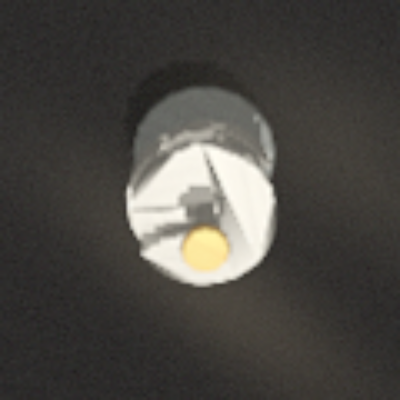

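View pics/w3.png

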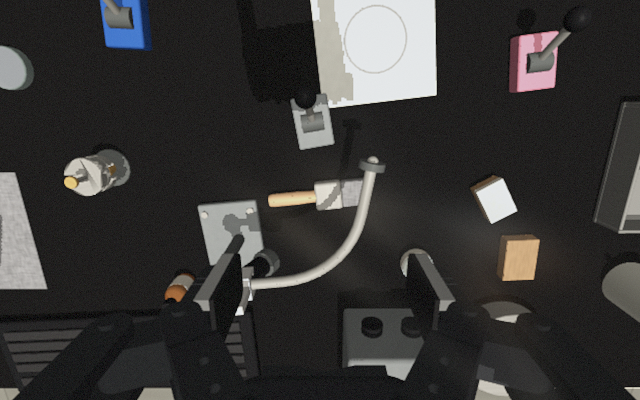

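The stack is three high with its top flat at 64.5 mm. The box was knocked and now lies near (.599,.366), pixel (494,200). The insert is at (376,39), the switch ball at (304,98) with its base at (312,122), and the collar at (371,165). Next I compute the poses.

Run:
```python
from h import *
z=np.load("w3.npz"); p=z["p"];W=z["W"]; c={k:z[k] for k in("camera_matrix","R","t")}
def rect(lo,hi,cx,cy,r):
    k=(W[...,2]>lo)&(W[...,2]<hi)&(np.abs(W[...,0]-cx)<r)&(np.abs(W[...,1]-cy)<r)
    q=W[k]; print(len(q),np.median(q[:,2]).round(4),cv2.minAreaRect((q[:,:2]*1000).astype(np.float32))); return q
print("box");rect(.020,.034,.598,.366,.055)
print("base");rect(.020,.030,.485,.1,.05)
print("ball");q=rect(.085,.11,.454,.103,.03); print(q.min(0),q.max(0))
print("foot");rect(.002,.012,.66,-.01,.075)
# insert circle
M=(W[...,2]>.001)&(W[...,2]<.012); g=p.min(-1); v,u=np.mgrid[:400,:640]
print("stage");k=(W[...,2]<.014)&(g>150)&(np.abs(u-376)<75)&(v<115); h=cv2.minAreaRect((W[k][:,:2]*1000).astype(np.float32)); print(h)
T=np.zeros((400,400,3),np.uint8); X,Y=np.meshgrid(np.arange(400)*.0005,np.arange(400)*.0005,indexing="ij"); G=np.stack([X+.28,Y+.08,0*X+.006],-1)@c["R"].T+c["t"]; G=G@c["camera_matrix"].T; mp=(G[...,:2]/G[...,2:]).astype(np.float32)
T=cv2.remap(p,mp[...,0],mp[...,1],1); cv2.imwrite("pics/stage.png",T[:,:,::-1])
r=cv2.HoughCircles(cv2.createCLAHE(4).apply(cv2.cvtColor(T,cv2.COLOR_RGB2GRAY)),cv2.HOUGH_GRADIENT_ALT,1,50,param1=60,param2=.3,minRadius=72,maxRadius=88); print(None if r is None else [(.28+a[1]*.0005,.08+a[0]*.0005,a[2]/2) for a in r[0]][:3])
print("rod")
for yy in np.arange(-.01,.22,.01):
    k=(W[...,2]>.14)&(W[...,2]<.165)&(np.abs(W[...,1]-yy)<.004)&(W[...,0]>.45)&(W[...,0]<.72); q=W[k]
    if len(q)>3: print(yy.round(3),len(q),q[:,0].mean().round(4),q[:,0].min().round(4),q[:,0].max().round(4),q[:,2].max().round(4))
print("tab")
k=(W[...,2]>.17)&(W[...,2]<.21)&(W[...,0]>.6)&(W[...,0]<.72)&(W[...,1]<.08); q=W[k]; print(len(q), q.min(0),q.max(0),q.mean(0)) if len(q) else 0
```

```text
box
1114 0.0257 ((600.164306640625, 369.30731201171875), (58.32939910888672, 41.77592468261719), 30.450681686401367)
base
1276 0.0242 ((485.79278564453125, 100.88722229003906), (70.22676086425781, 49.97183609008789), 9.448700904846191)
ball
418 0.1025 ((451.95904541015625, 95.50395965576172), (23.862651824951172, 25.394418716430664), 89.19247436523438)
[0.439301   0.08352116 0.09198649] [0.46467426 0.10743183 0.10777842]
foot
2465 0.0109 ((651.8587036132812, -6.568229675292969), (140.4527587890625, 125.49471282958984), 88.93769073486328)
stage
((391.3995056152344, 187.9219512939453), (137.0076141357422, 162.22586059570312), 6.532148838043213)
[(np.float32(0.379), np.float32(0.1855), np.float32(40.87112))]
rod
0.02 16 0.6477 0.6467 0.6485 0.1547
0.03 193 0.6568 0.6463 0.675 0.1648
0.04 71 0.6574 0.6529 0.665 0.1558
0.05 75 0.6568 0.6519 0.664 0.1563
0.06 69 0.6556 0.6515 0.6624 0.1567
0.07 73 0.6546 0.6497 0.6617 0.1563
0.08 74 0.6529 0.6483 0.6599 0.157
0.09 73 0.6502 0.6448 0.6583 0.1566
0.1 79 0.6462 0.6397 0.6545 0.1564
0.11 84 0.6409 0.6333 0.651 0.1566
0.12 90 0.6342 0.6261 0.644 0.1569
0.13 101 0.6253 0.6153 0.6376 0.1563
0.14 136 0.6121 0.5974 0.6275 0.1568
0.15 228 0.5865 0.5134 0.6158 0.1568
0.16 487 0.5471 0.5112 0.5977 0.1641
0.17 169 0.524 0.5094 0.5539 0.1648
0.18 31 0.5195 0.5168 0.5248 0.1601
tab
173 [0.65499274 0.02544356 0.17018613] [0.66548978 0.0332804  0.20197507] [0.65892979 0.03085813 0.18952394]
```

Run:
```python
from h import *
b=np.array([.6002,.3693]); phi=np.radians(120.45)
m.set_gripper(.75,25); m.move_ptp([*b,.10],R(phi)); m.move_l([*b,.002]); m.set_gripper(0,25); say("closed")
m.move_l([*b,.14],max_speed=.2); say("up"); 
if m.current_grip_width()*85<30: raise SystemExit("lost")
t=np.array([.379,.1855]); m.move_ptp([*t,.14],R(np.radians(96))); say("over")
if m.current_grip_width()*85<30: raise SystemExit("lost")
f0=m.current_force()[2]; m.move_l([*t,.014],max_speed=.15)
z=.012
while z>.004:
    m.move_l([*t,z],max_speed=.03); 
    if m.current_force()[2]-f0>1.5: break
    z-=.001
print("z",z); m.set_gripper(.75,25); m.move_l([*t,.15],max_speed=.2); say("done")
```

```text
closed t 50.6 w 39.1 F [-0.2 -0.3  6.6]
up t 51.5 w 39.0 F [-0.2 -0.5 -0.9]
over t 52.6 w 39.6 F [-0.1 -0.1 -0.1]
z 0.008999999999999998
done t 55.8 w 63.7 F [ 0.   0.8 -1.1]
```

```bash
cat >> h.py <<'E'
def path(s,x0,y0,a):
    """rod centre line: world xy and heading at arc length s"""
    r=.1; L1=.085; La=r*np.radians(75); s=np.atleast_1d(s).astype(float)
    t=np.clip((s-L1)/r,0,np.radians(75)); e=np.clip(s-L1-La,0,None)
    x=np.minimum(s,L1)+r*np.sin(t)+e*np.cos(t); y=r*(1-np.cos(t))+e*np.sin(t)
    return np.stack([x0+x*np.cos(a)-y*np.sin(a),y0+x*np.sin(a)+y*np.cos(a)],-1),a+t
E
python3 - <<'E'
from h import *
from scipy.optimize import least_squares
from scipy.spatial import cKDTree
m.set_gripper(1.0,40)
m.move_ptp([.60,.05,.42],R(np.pi/2)); m.dwell(.1)
c=m.get_calibration("wrist"); p,d,W=cloud("wrist"); np.savez("w4.npz",p=p,W=W,**c); cv2.imwrite("pics/w4.png",p[:,:,::-1])
def fit(W,lo):
    k=(W[...,2]>lo)&(W[...,2]<.159)&(W[...,0]>.5)&(W[...,0]<.70)&(W[...,1]>.045)&(W[...,1]<.19); Q=W[k][:,:2]
    s=np.linspace(0,.2769,1200)
    f=lambda v: cKDTree(path(s,*v)[0]).query(Q)[0]*1e3
    r=least_squares(lambda v:f(v/[1,1,1]),[.657,-.01,np.pi/2+.1],loss="soft_l1",x_scale=[.01,.01,.1],diff_step=1e-4)
    print(len(Q),r.x,np.degrees(r.x[2]),np.abs(f(r.x)).mean())
z=np.load("w3.npz")
for lo in(.1535,.155): fit(z["W"],lo); fit(W,lo)
for lo,hi in((.17,.198),(.194,.206)):
    k=(W[...,2]>lo)&(W[...,2]<hi)&(W[...,0]>.6)&(W[...,0]<.72)&(W[...,1]<.08)&(W[...,1]>-.03); q=W[k]; print(len(q),q.min(0),q.max(0),cv2.minAreaRect((q[:,:2]*1e3).astype(np.float32)) if len(q) else 0)
E
```

```text
1279 [ 0.66535435 -0.014618    1.68096206] 96.31203129186635 2.415990484246276
1178 [ 0.66578805 -0.01486679  1.68032592] 96.27558341789246 2.44908439923747
509 [ 0.6658457  -0.01464197  1.6812566 ] 96.32890766776035 2.292699957985303
468 [ 0.66547703 -0.01584804  1.67277035] 95.84268109358497 2.1173885696967294
167 [0.65535892 0.00869793 0.1700256 ] [0.66395668 0.03306623 0.19753604] ((657.2554931640625, 21.780000686645508), (25.010419845581055, 7.9762654304504395), 76.98871612548828)
206 [0.65563786 0.00929659 0.19419763] [0.66698323 0.03239101 0.20246515] ((661.392333984375, 21.077716827392578), (10.135884284973145, 23.318344116210938), 4.8942952156066895)
```

View pics/w4.png

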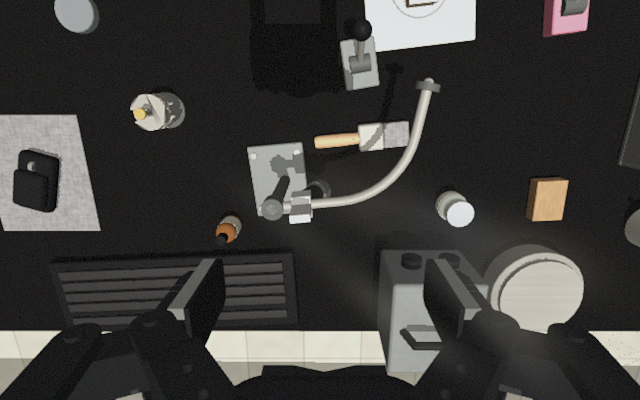

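The fit gives the boom origin at (.6656,-.0152) with heading 95.8°, and the tab centre at (.6614,.0211). Now I grip the tab and move along the rod with force monitoring.

```bash
cat >> h.py <<'E'
B=(.6656,-.0152,np.radians(95.8)); Z0=.1665
def at(s,off=0,z=Z0):
    P,h=path(s,*B); P=P[0];h=h[0]; n=np.array([-np.sin(h),np.cos(h)]); return [*(P+off*n),z],h
def run(s0,s1,step,dz=.0015,off=0,fmax=8,f0=np.zeros(3)):
    s=s0
    while s<s1-1e-6:
        s=min(s+step,s1); P,h=at(s,off,Z0+dz); m.move_l(P,R(h-np.pi/2),max_speed=.06)
        f=np.array(m.current_force())-f0; t=np.array([np.cos(h),np.sin(h)]); n=np.array([-t[1],t[0]]); ft,fn=f[:2]@t,f[:2]@n
        if abs(fn)>3: off+=np.sign(fn)*.0005
        if m.current_grip_width()*85<7 or m.current_grip_width()*85>13: print("grip?",m.current_grip_width()*85); break
        if abs(ft)>fmax or abs(fn)>15: break
    print("s",round(s,4),"off",off,"ft",ft,"fn",fn,"fz",f[2]); say(); return s,off
E
python3 - <<'E'
from h import *
P,h=at(.036); print(P,np.degrees(h)); q=m.inverse_kinematics(at(.256)[0],R(at(.256)[1]-np.pi/2)); print(q)
m.set_gripper(.45,40); m.move_ptp([P[0],P[1],.26],R(h-np.pi/2)); m.move_l(P,max_speed=.08); f0=np.array(m.current_force()); say("at")
m.set_gripper(0,50); say("closed")
m.move_l([P[0],P[1],Z0+.0015],max_speed=.03); say("lift")
np.save("f0.npy",f0); s,o=run(.036,.085,.007,f0=f0); np.save("s.npy",[s,o])
E
```

```text
[np.float64(0.6619619733014139), np.float64(0.020615705517836376), 0.1665] 95.8
[ 2.15337213e-01  4.41217980e-01  1.69214523e+00 -4.44089210e-16
  1.00822945e+00 -1.19488882e+00]
at t 60.8 w 38.5 F [-0.   0.4 -0.2]
closed t 61.1 w 9.2 F [-1.5 -0.2  3. ]
lift t 61.4 w 8.9 F [ 0.3 -0.8 -2. ]
s 0.085 off 0 ft -1.0175435326880475 fn -0.3982634442279721 fz -1.997592729514043
 t 63.3 w 9.3 F [ 0.5 -0.5 -2.2]
```

Slides freely, and fz ≈ -2 N shows the weight is carried. Continue round the bend.

Run:
```python
from h import *
f0=np.load("f0.npy"); s,o=np.load("s.npy")
s,o=run(s,.17,.007,off=o,f0=f0); s,o=run(s,.246,.006,off=o,f0=f0) if s>.169 else (s,o); np.save("s.npy",[s,o])
```

```text
s 0.17 off 0.0 ft -0.3755051216940644 fn 1.000533863790218 fz -2.1353721328812485
 t 66.7 w 9.2 F [-0.3 -0.6 -2.3]
s 0.246 off 0.0 ft -0.289402821604197 fn 0.1340012375415439 fz -2.1948946147958943
 t 70.0 w 9.4 F [ 0.3  0.3 -2.4]
```

Run:
```python
from h import *
f0=np.load("f0.npy"); s,o=np.load("s.npy")
s,o=run(s,.264,.001,dz=.0015,off=o,fmax=5,f0=f0)
P,h=at(s,o,Z0); m.move_l(P,max_speed=.03); say("low"); 
m.set_gripper(.45,40); m.move_l([P[0],P[1],.26],max_speed=.1); say("rel")
m.move_ptp([.50,.12,.42],R(np.pi/2)); m.dwell(.2)
c=m.get_calibration("wrist"); p,d,W=cloud("wrist"); cv2.imwrite("pics/w5.png",p[:,:,::-1])
k=(W[...,2]>.194)&(W[...,2]<.206)&(np.abs(W[...,0]-.53)<.06)&(np.abs(W[...,1]-.17)<.06); q=W[k]; print(len(q),cv2.minAreaRect((q[:,:2]*1e3).astype(np.float32)) if len(q) else 0, "expect",at(.2559))
k=(W[...,2]>.026)&(W[...,2]<.04)&(np.abs(W[...,0]-.379)<.05)&(np.abs(W[...,1]-.1855)<.05); q=W[k]; print("box",len(q),np.median(q[:,2]) if len(q) else 0,cv2.minAreaRect((q[:,:2]*1e3).astype(np.float32)) if len(q) else 0)
```

```text
s 0.253 off 0.0 ft -5.528000945960323 fn -0.02896732043825275 fz -2.4209235056219978
 t 71.7 w 9.3 F [ 5.4 -0.4 -2.6]
low t 72.0 w 9.3 F [ 4.8 -1.   1.8]
rel t 73.4 w 38.6 F [-0.  -0.5 -1.5]
206 ((534.3648071289062, 161.50059509277344), (10.16364860534668, 24.131450653076172), 82.79862976074219) expect ([np.float64(0.5340245098600042), np.float64(0.16436815348682415), 0.1665], np.float64(2.981022362406315))
box 1231 0.03169909815254889 ((379.4007263183594, 183.3646240234375), (57.342987060546875, 41.25483703613281), 6.1024699211120605)
```

View pics/w5.png

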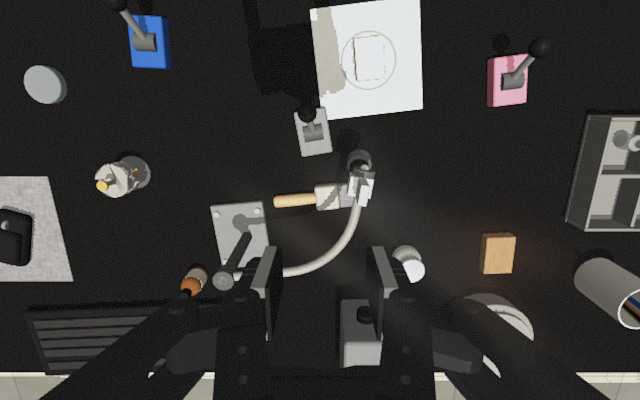

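The carriage sits at the collar (361,185) and the box is upright inside the insert ring at (369,58). Now the switch: I push the ball along the base's x axis (9.4°), with the tool leaning to -y to keep clear of the carriage.

Run:
```python
from h import *
from scipy.spatial.transform import Rotation as Ro
a=np.radians(9.4); u=np.array([np.cos(a),np.sin(a),0]); H=np.array([.4858,.1009,.022])
RR=Ro.from_rotvec(u*np.radians(25)).as_matrix()@R(a+np.pi/2); zt=RR[:,2]; print(zt)
def tcp(th,gap=0): return H+.08*(np.sin(th)*u+np.array([0,0,np.cos(th)]))+.008*zt-(.024+gap)*u
m.set_gripper(0,30)
m.move_ptp(tcp(-.5,.03)+[0,0,.12],RR); m.move_l(tcp(-.5,.03)); f0=np.array(m.current_force()); say("pre")
for g in(.015,.006,0): m.move_l(tcp(-.5,g),max_speed=.05)
th=-.5; pr=[]
while th<.68:
    th+=.06; m.move_l(tcp(th),max_speed=.06); f=np.array(m.current_force())-f0; pr.append(round(f@u,1))
    if f@u<-6 or np.abs(f).max()>12: break
print("th",th,pr,f); say()
m.move_l(tcp(th,.03),max_speed=.1); p=np.array(m.current_ee_pos()); m.move_l(p+[-.02,-.02,.12]); 
m.move_ptp([.42,.05,.42],R(np.pi/2)); m.dwell(.2)
c=m.get_calibration("wrist"); pc,d,W=cloud("wrist"); cv2.imwrite("pics/w6.png",pc[:,:,::-1])
k=(W[...,2]>.085)&(W[...,2]<.11)&(np.abs(W[...,0]-.50)<.09)&(np.abs(W[...,1]-.1)<.035); q=W[k]; print("ball",len(q),q.mean(0),"expect on",H+.08*np.array([np.sin(.5)*u[0],np.sin(.5)*u[1],np.cos(.5)]))
k=(W[...,2]>.194)&(W[...,2]<.206)&(np.abs(W[...,0]-.53)<.06)&(np.abs(W[...,1]-.17)<.06); q=W[k]; print("tab",len(q),cv2.minAreaRect((q[:,:2]*1e3).astype(np.float32)) if len(q) else 0)
k=(W[...,2]>.026)&(W[...,2]<.04)&(np.abs(W[...,0]-.379)<.05)&(np.abs(W[...,1]-.1855)<.05); q=W[k]; print("box",len(q),cv2.minAreaRect((q[:,:2]*1e3).astype(np.float32)))
say()
```

```text
[-0.06902453  0.41694341 -0.90630779]
pre t 76.8 w 0.5 F [ 0.2  0.7 -0.5]
th 0.52 [np.float64(-1.4), np.float64(-0.4), np.float64(0.6), np.float64(0.8), np.float64(0.1), np.float64(-0.1), np.float64(-0.5), np.float64(-0.4), np.float64(-0.4), np.float64(-0.3), np.float64(0.2), np.float64(-0.9), np.float64(-1.2), np.float64(-0.8), np.float64(-0.3), np.float64(-1.3), np.float64(-7.2)] [-6.77096997 -3.11185384  3.83900776]
 t 82.1 w 0.2 F [-6.5 -2.5  3.4]
ball 246 [0.52063663 0.1061964  0.09955498] expect on [0.52363903 0.10716421 0.0922066 ]
tab 198 ((534.316650390625, 160.96766662597656), (9.907954216003418, 24.896448135375977), 79.48906707763672)
box 1080 ((379.5265197753906, 183.23155212402344), (57.30409622192383, 41.50896072387695), 6.101452350616455)
 t 84.6 w 0.3 F [ 0.6  0.7 -0.5]
```

View pics/w6.png

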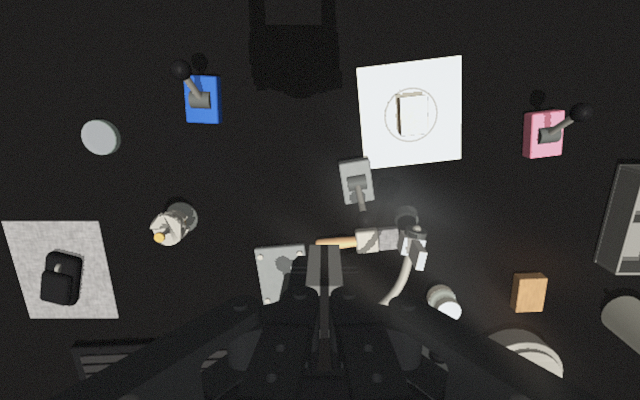

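The lever leans to +x against its stop (7 N). One closer check of carriage against collar before handing in.

Run:
```python
from h import *
m.move_ptp([.50,.10,.30],R(np.pi/2)); m.dwell(.2); c=m.get_calibration("wrist"); p,d=m.grab_frame("wrist")
q=pix(c,[.525,.163,.16]).astype(int); print(q); a=p[max(0,q[1]-60):q[1]+60,q[0]-80:q[0]+80,::-1]; cv2.imwrite("pics/col.png",cv2.resize(a,None,fx=4,fy=4))
```

```text
[397 210]
```

View pics/col.png

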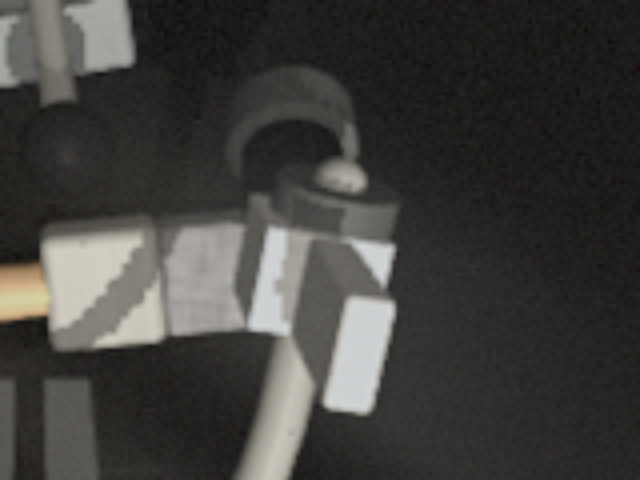

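The carriage block (320,280) butts against the collar (335,205) with no gap. Handing in.

```bash
python3 -c "
from bench import manip as m
print(m.current_time(), m.sign_off())"
```

```text
the job is handed in; nothing more can be done
85.5417 None
```

The job was handed in at 85.5 s of the 210 s: three weights hung with their slots about 90° apart or more, the box upright on the insert (about 2 mm off centre as measured), the carriage against the stop collar, then the lamp switch on; the judge's verdict was not shown.

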